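# Line up a flask clamp with a drift and lock it with its bolt

## Robot

A 6-joint arm with a two-finger parallel gripper is mounted at the origin on a cart in front of the work surface, level with it; the furniture and walls round the work are solid. World frame = base frame: x ahead of the robot, y to its left, z up, the work surface at z = 0. Lengths are in m, angles in degrees, forces in N, time in s.
With the tool pointing down it reaches from about 0.375 to 0.9 m from the base axis. Payload 3.1 kg.
Tool frame: the origin (TCP) lies on the centre line of the jaws, within the pads' length; the fingertips stand 19 mm ahead of it and the grasp point (between the pads) is the TCP; z points along the fingers, y is the direction in which the jaws open and shut (so a half turn about z gives the same grasp; the last joint's range is limited). The gripper opens to 87 mm and grips with 3 to 60 N. Pads are 19 mm wide; open, the fingers measure 117 mm over their backs; the gripper's body (75 mm by 190 mm) begins 51 mm behind the grasp point.
Start: joints at [53.6, 30.224, 82.088, -0, 67.689, -10.227], TCP at [0.276, 0.561, 0.242] pointing down, gripper open.
Joint ranges: [-176.69, 176.69], [-43.24, 126.21], [12.49, 139.97], [-82, 262], [0, 151.66], [-163.58, 163.58]. Speed limits (degrees/s): [159.86, 159.86, 180, 180, 180, 180].

## Interface

Orientations are given as a 3x3 rotation matrix whose columns are the frame's x, y, z axes.
In Python, from rig import bot gives the robot as it stands.
- The arm moves only by the tool carry_out, never from a script. Its argument "targets" is a list of rows, each a list of 6 numbers: the shift along the tool's x, y, z each as a share of 200 mm, from -1 to 1, then the turn, a rotation vector about the tool's x, y, z each as a share of pi/2 rad, from -1 to 1. In form: [[dx, dy, dz, ax, ay, az], ...]. A call has 1 to 20 rows; each row is the pose to reach, as a shift and turn from the pose measured when the call began, along the tool's axes at that moment; what a row does not reach only later rows make up. A row lasts 1/8 s, in which the tool goes at most 62.5 mm and 10.7 degrees, less where a joint would pass 70% of its speed; a pose out of reach is approached as far as the arm can. A call with a number of a shift or a turn outside -1 to 1 is refused whole. A call with a gripper value outside its range is refused whole. "jaw" is the gripper's target within -1 to 1 (fully open at 1, half-way at 0, shut at -1), set as the call begins (left out, the last holds). The fingers move at their own pace and stop on an object; the grip force is fixed at half the most. Time passes only in rows, so rows that repeat a pose let the fingers close. It gives the time, the measured TCP pose, the force and the opening at its end, in the units of the state.
- bot.read_state(): the state, without advancing time (a new reading comes with each control period).
- bot.capture(name): name is "scene" or "top" or "wrist"; returns the picture (480x640x3 uint8, blue, green, red); there is no depth.
- bot.camera_info(name): a dict with "camera_matrix" (3x3 intrinsics, pixels), "k1" (the pictures are not rectified: a ray, as slopes to the right and down, at radius r is drawn at 1 + k1 r^2 times it, then the intrinsics apply), "view" (4x4, takes a point from world to camera coordinates); the wrist camera has in their place "mount" (4x4, takes a point from camera to tool coordinates, whose origin is the TCP and whose axes are the flange's). Camera axes: x right, y down, z forward; pixel columns grow to the right and rows downward; lengths in m; the calibration is good to about 2 mm. A picture is of the moment at which its call begins: read the wrist's pose just before it. camera_info takes no time and is no camera call.
- bot.hand_in(): hands the job in, once; it reports no verdict.
The state is a dict: "time_s": time; "joint_positions": joint angles; "qvel": joint speeds; "tau": joint torques, N m; "position": TCP position; "tcp_rot": TCP orientation; "force": force on the tool from outside, world axes, zero at the start; "moment": the same for the moment, N m; "opening": opening from 0.0 (shut) to 1.0 (fully open).
Only numpy, scipy, OpenCV 4.12 (cv2) and the standard library are available. Lean on these libraries where they do the work, as an engineer would, in place of code of your own. Each camera call takes 0.05 s, during which the arm holds its last target.

## Task

The swing bar of the flask clamp stands a little off to one side, so its slotted eye is out of line with the bore hidden in the block below it. Take the tapered drift from the rack, drive it down through the eye into the bore until its flange is home on the bar so that it levers the two holes into line (do not push the bar with the gripper itself), hang the drift back in a hole of the rack by its flange, then put the knobbed bolt in its place, fully home through bar and bore. Leave the cast, the plaster block and the handpiece cradle where they are.

Things in the scene. Friction and masses are not known exactly. Their poses are not given: they have to be found in the camera images.
- clamp_base: flask clamp fixed to the worktop: grey foot 90 mm wide, from y = -117 to +133 mm; origin at its underside on its centre line, z up, y along its length. On it a fast steel locking block 46 x 72 mm, top at z = 66 mm, with a vertical bore, 16 mm diameter, 56 mm deep, in its centre: nominally at x = 0, y = 75 mm, but set off by up to 1.5 mm in x and 14 mm in y (not reported: feel for it)
- bar: aluminium swing bar, 10 mm thick, top face 76 mm above the worktop; origin on the pivot axis at its underside, y towards the eye, z up. It only turns level about the pivot (screw head 10 mm above the bar) and stays where left: about 5 N sideways at the eye moves it. At the start the eye is 4.5 to 5.5 mm to -x of the clamp's centre line; its end, 50 mm wide and 70 mm long, mostly hides the block
- eye (a point): centre of the eye, a slot through the bar's free end, 16 mm wide across the bar and 44 mm long along it, 150 mm from the pivot; the point is at the bar's top face; axes as bar
- drift: steel drift, the longer, slimmer tool: handle 19 mm diameter, 56 mm long, above a flange 36 mm diameter and 6 mm thick; below the flange 18 mm of straight shank, 15 mm diameter, then a 48 mm long taper down to a blunt 5 mm tip (66 mm below the flange). Origin: centre of the flange's underside; z along the axis towards the handle. 180 g
- bolt: steel locking bolt, the shorter tool: knob 26 mm diameter, 32 mm high, above a flange 36 mm diameter and 6 mm thick; below it a straight shank 14 mm diameter, 50 mm long, its end chamfered 1 mm. Origin: centre of the flange's underside; z along the axis towards the knob. 140 g
- rack: fixed wooden rack: upper board 60 x 160 x 10 mm with its top 90 mm above the worktop, foot 80 x 180 x 8 mm; origin under its centre, z up, y along its length. The drift and the bolt hang in its two holes by their flanges, which in which varies
- ring_right (a point): centre of the rack's -y hole, 20 mm diameter, through the board, at its top face (50 mm from the rack's centre)
- ring_left (a point): centre of the rack's +y hole, 20 mm diameter, through the board, at its top face (50 mm from the rack's centre)
- cast_white: white plaster dental cast 60 x 77 x 26 mm, a bystander; origin under its centre
- plaster_block: cream plaster block 46 x 52 x 36 mm, a bystander; origin under its centre
- handpiece_cradle: grey moulded cradle 60 x 64 x 62 mm, a bystander; origin under its centre
There are look-alikes about, which are no part of the job. What is shaped like the drift but blue, brown or orange is not meant.

How it is judged (in metres and radians):
On the way, in this order (a step that is already met when the one before it is completed fails the run):
1. the drift stands upright, home through eye and bore (flange within 4 mm of the bar) (z of drift in the frame of eye between -0.004 and 0.004 m and x of drift in the frame of eye between -0.004 and 0.004 m and y of drift in the frame of eye between -0.017 and 0.017 m and angle between drift's own z axis and vertical below 0.12 rad), for 0.2 s.
2. the drift hangs by its flange in a hole of the rack, let go ((distance between drift and ring_left below 0.006 m or distance between drift and ring_right below 0.006 m) and angle between drift's own z axis and vertical below 0.12 rad and contact force between the fingers and drift below 0.1 N), for 0.2 s.
3. the bolt stands home through eye and bore (flange within 4 mm of the bar) (z of bolt in the frame of eye between -0.004 and 0.004 m and x of bolt in the frame of eye between -0.004 and 0.004 m and y of bolt in the frame of eye between -0.017 and 0.017 m and angle between bolt's own z axis and vertical below 0.12 rad), for 0.2 s.
At the end, for the whole second after the job is handed in: Bolt upright (0.12 rad) through eye and bore, flange underside within 4 mm of the bar top, within 4 mm across and 17 mm along the bar from the eye's centre; drift hanging upright (0.12 rad) in either rack hole, flange underside within 6 mm of that hole point; both at rest (all of step 3 and (distance between drift and ring_left below 0.006 m or distance between drift and ring_right below 0.006 m) and angle between drift's own z axis and vertical below 0.12 rad and linear speed of each of bolt, drift below 0.02 m/s); the robot touches nothing.
It fails at once if the gripper itself pushed the bar (more than 3 N) (contact force between the fingers and bar above 3 N).
It fails at once if a bystander (cast, plaster block or cradle) was moved by more than 20 mm (distance of any of cast_white, plaster_block, handpiece_cradle from where it was at the start of the episode above 0.02 m).
It also fails if it takes over 72 s, if anything falls off the work surface, if the arm or the gripper's body presses on something with over 40 N, if the wrist force passes 120 N, or if a joint passes its speed limit or range.

## Working session

There is one attempt and no reset: what is moved stays moved. The work goes in short steps, Python scripts to look and compute and a tool call to move; the robot and the scene stay as the last step left them, time stands still between calls to the robot, and variables do not carry over. Pictures are saved under pics/ and viewed, and the job is handed in when it is done.

Besides the shell and the picture viewer there is one more tool, called after "Request:" as name(argument=value, ...), one argument or row to a line, values as JSON. carry_out: Moves the arm, as the interface text tells. Shift numbers are shares of 200 mm and turn numbers shares of pi/2 rad, none past 1 either way. Its arguments: {"type":"object","properties":{"targets":{"type":"array"},"jaw":{"type":"number"}},"required":["targets"]}

```bash
ls; mkdir -p pics; python3 - <<'E'
from rig import bot
import cv2
s=bot.read_state();print(s)
for n in ("scene","top","wrist"):
    im=bot.capture(n);cv2.imwrite(f"pics/{n}0.png",im);print(n,bot.camera_info(n))
E
```

```text
pics
{'time_s': 0.0, 'joint_positions': array([ 5.35999526e+01,  3.02781158e+01,  8.21580967e+01, -2.24900961e-03,
        6.76896606e+01, -1.02266129e+01]), 'qvel': array([-0.06541148,  0.06122428,  0.08937417, -0.10660615,  0.04709823,
       -0.00871459]), 'tau': array([ 1.89927446e-04, -4.40048397e+01, -1.76588309e+01,  6.33189571e-02,
        5.83285920e-02, -1.92208868e-04]), 'position': array([0.27522804, 0.56034353, 0.24057123]), 'tcp_rot': array([[-8.97469344e-01,  4.41074996e-01, -1.27445271e-03],
       [ 4.41076695e-01,  8.97467630e-01, -1.78981746e-03],
       [ 3.54336324e-04, -2.16843769e-03, -9.99997586e-01]]), 'force': array([ 0.64781199,  0.34733907, -0.29577822]), 'moment': array([-0.1004519 , -0.08858709,  0.02731368]), 'opening': 1.0026776301909859}
scene {'camera_matrix': array([[450.52242545,   0.        , 317.00182096],
       [  0.        , 450.52242545, 249.66639882],
       [  0.        ,   0.        ,   1.        ]]), 'k1': -0.036743734220676526, 'view': array([[-0.7275738 , -0.68567121, -0.02216655,  0.39038495],
       [-0.32385577,  0.3717728 , -0.87000
[... 460 characters left out ...]
876,  0.52134779],
       [ 0.10312396,  0.02156003, -0.99443482,  1.0558088 ],
       [ 0.        ,  0.        ,  0.        ,  1.        ]])}
wrist {'camera_matrix': array([[399.9105262 ,   0.        , 328.52512903],
       [  0.        , 399.9105262 , 236.81025709],
       [  0.        ,   0.        ,   1.        ]]), 'k1': 0.029944284808058334, 'mount': array([[ 2.11006564e-04, -9.67299578e-01, -2.53636515e-01,
         6.86732883e-02],
       [ 9.99999711e-01,  3.89494693e-04, -6.53500340e-04,
        -4.05870518e-04],
       [ 7.30920679e-04, -2.53636304e-01,  9.67299380e-01,
        -1.42012106e-01],
       [ 0.00000000e+00,  0.00000000e+00,  0.00000000e+00,
         1.00000000e+00]])}
```

View pics/scene0.png

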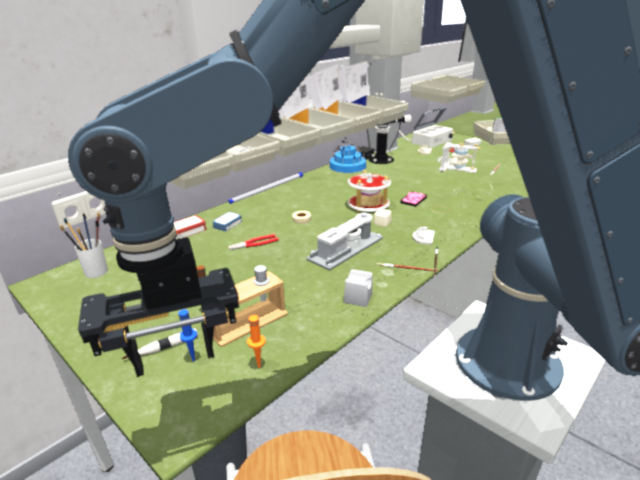

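View pics/top0.png

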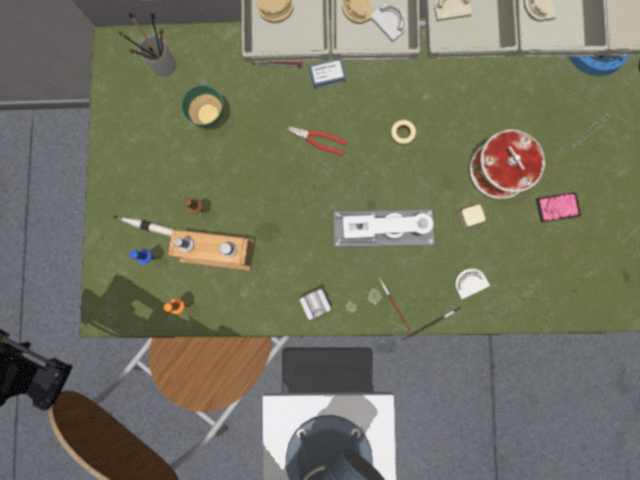

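View pics/wrist0.png

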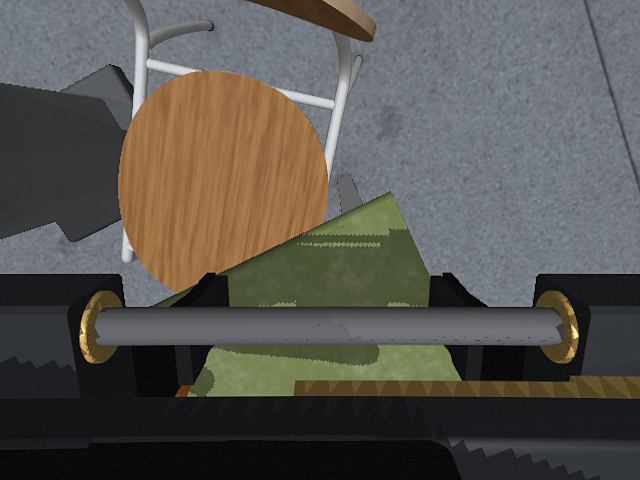

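```bash
python3 - <<'E'
import cv2
t=cv2.imread("pics/top0.png");s=cv2.imread("pics/scene0.png")
a=cv2.resize(t[180:330,100:270],None,fx=4,fy=4,interpolation=2)
b=cv2.resize(t[190:260,320:450],None,fx=6,fy=6,interpolation=2)
c=cv2.resize(s[190:380,160:400],None,fx=3,fy=3,interpolation=2)
for n,i in(("ca",a),("cb",b),("cc",c)): cv2.imwrite(f"pics/{n}.png",i)
E
```

```text
(no output)
```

View pics/ca.png

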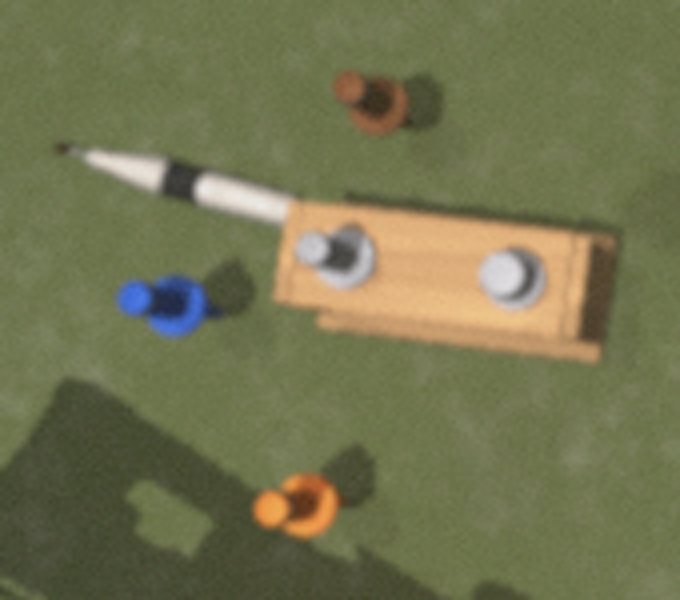

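View pics/cb.png

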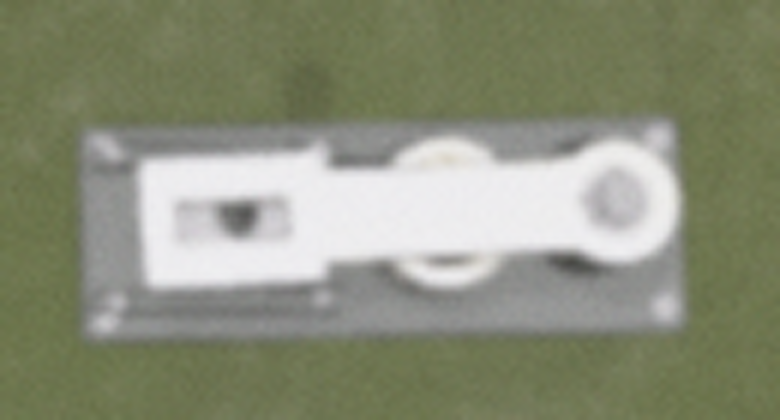

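View pics/cc.png

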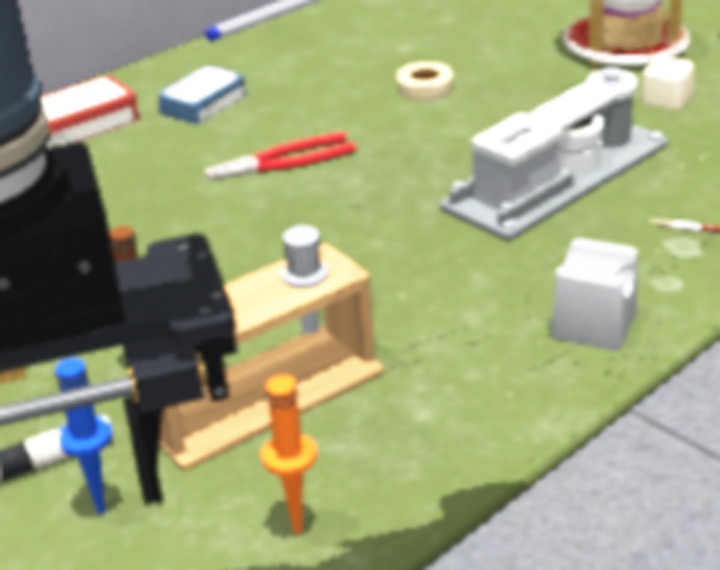

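```bash
cat > h.py <<'E'
import numpy as np, cv2
from rig import bot
def caminfo(n,state=None):
    i=bot.camera_info(n);K=i["camera_matrix"];k=i["k1"]
    if "view" in i: T=np.linalg.inv(i["view"])
    else:
        s=state; W=np.eye(4);W[:3,:3]=s["tcp_rot"];W[:3,3]=s["position"];T=W@i["mount"]
    return K,k,T
def ray(n,u,v,state=None):
    K,k,T=caminfo(n,state)
    p=cv2.undistortPoints(np.array([[[u,v]]],float),K,np.array([k,0,0,0.]))[0,0]
    d=T[:3,:3]@np.array([p[0],p[1],1.]);return T[:3,3],d
def onz(n,u,v,z,state=None):
    o,d=ray(n,u,v,state);return o+d*(z-o[2])/d[2]
def proj(n,P,state=None):
    K,k,T=caminfo(n,state);V=np.linalg.inv(T)
    return cv2.projectPoints(np.array([P],float),cv2.Rodrigues(V[:3,:3])[0],V[:3,3],K,np.array([k,0,0,0.]))[0].ravel()
E
cat > m1.py <<'E'
from h import *
def A(x,y):return 100+x/4,180+y/4
def B(x,y):return 320+x/6,190+y/6
def p(l,uv,z):print(l,np.round(onz("top",*uv,z),4))
p("drift handle top",A(313,246),.152)
p("drift flange",A(345,257),.096)
p("bolt top",A(505,274),.128)
p("bolt flange",A(516,279),.096)
for n,c in(("rackTL",(292,203)),("rackBL",(277,300)),("rackTR",(617,232)),):p(n,A(*c),.09)
p("bore",B(238,217),.066)
for n,c in (("eyeTL",(177,201)),("eyeBL",(177,243)),("eyeTR",(291,197)),("eyeBR",(290,238)),("pivot",(613,199))):p(n,B(*c),.086 if n=="pivot" else .076)
for n,c in (("fTL",(83,128)),("fBL",(85,338)),("fTR",(672,120)),("fBR",(684,327))):p(n,B(*c),.01)
for n,c in (("barTL",(142,160)),("barBL",(146,287)),("barTR",(326,152)),("barBR",(328,280))):p(n,B(*c),.076)
E
python3 m1.py
```

```text
drift handle top [0.5138 0.3218 0.152 ]
drift flange [0.5132 0.3217 0.096 ]
bolt top [0.4992 0.2215 0.128 ]
bolt flange [0.4992 0.2222 0.096 ]
rackTL [0.5459 0.3554 0.09  ]
rackBL [0.4893 0.363  0.09  ]
rackTR [0.5262 0.165  0.09  ]
bore [ 0.5537 -0.081   0.066 ]
eyeTL [ 0.5589 -0.0566  0.076 ]
eyeBL [ 0.5424 -0.0563  0.076 ]
eyeTR [ 0.5599 -0.101   0.076 ]
eyeBR [ 0.5438 -0.1003  0.076 ]
pivot [ 0.5559 -0.2239  0.086 ]
fTL [ 0.5998 -0.022   0.01  ]
fBL [ 0.5119 -0.0214  0.01  ]
fTR [ 0.5996 -0.2666  0.01  ]
fBR [ 0.5131 -0.2682  0.01  ]
barTL [ 0.5753 -0.0432  0.076 ]
barBL [ 0.5253 -0.0439  0.076 ]
barTR [ 0.5774 -0.1151  0.076 ]
barBR [ 0.5271 -0.1146  0.076 ]
```

```bash
cat >> m1.py <<'E'
print()
for n,c in (("brown",(352,88)),("blue",(137,298)),("orange",(272,508))):p(n,A(*c),.128)
for n,c in (("brown",(375,105)),("blue",(175,306)),("orange",(303,507))):p(n,A(*c),.07)
E
python3 m1.py|tail -6
cat > mv.py <<'E'
# usage: mv.py x y z [yawdeg of tool x] : prints shares for going there, tool down
import sys
from h import *
from scipy.spatial.transform import Rotation as R
a=[float(v) for v in sys.argv[1:]]
s=bot.read_state();Rt=s["tcp_rot"];p=s["position"]
d=Rt.T@(np.array(a[:3])-p)/.2
yaw=np.radians(a[3] if len(a)>3 else 90)
x=np.array([np.cos(yaw),np.sin(yaw),0]);z=np.array([0,0,-1.]);y=np.cross(z,x)
G=np.c_[x,y,z]
r=R.from_matrix(Rt.T@G).as_rotvec()/(np.pi/2)
print("t",s["time_s"],"pos",np.round(p,4),"F",np.round(s["force"],2),"open",round(s["opening"],3))
print("shares",np.round(d,4),np.round(r,4))
E
python3 mv.py .5135 .322 .22
```

```text
brown [0.6058 0.3095 0.128 ]
blue [0.4884 0.429  0.128 ]
orange [0.3713 0.3499 0.128 ]
brown [0.6069 0.3135 0.07  ]
blue [0.4881 0.4312 0.07  ]
orange [0.3694 0.3521 0.07  ]
t 0.15 pos [0.2753 0.5605 0.2408] F [-0.97  0.46 -0.25] open 1.0
shares [-1.5948 -0.5447  0.1043] [-1.100e-03  4.000e-04  7.092e-01]
```

Request:
carry_out(
  targets=[
    [-0.9,-0.3,0,0,0,0.709],
    [-0.9,-0.3,0,0,0,0.709],
    [-0.9,-0.3,0,0,0,0.709],
    [-0.9,-0.3,0,0,0,0.709],
    [-0.9,-0.3,0,0,0,0.709],
    [-0.9,-0.3,0,0,0,0.709],
    [-0.9,-0.3,0,0,0,0.709],
  ],
  jaw=1,
)

```text
time_s: 1.02
position: [0.4103, 0.427, 0.2405]
tcp_rot: [[-0.002, 1.0, -0.002], [1.0, 0.002, -0.002], [-0.002, -0.002, -1.0]]
force: [-0.1, -0.5, 0.3]
opening: 1.002
```

```bash
python3 mv.py .5135 .322 .22
```

```text
t 1.025 pos [0.4103 0.427  0.2405] F [-0.08 -0.48  0.31] open 1.002
shares [-0.526   0.5149  0.1027] [-0.001   0.0012  0.0014]
```

Request:
carry_out(
  targets=[
    [-0.3,0.3,0.05,0,0,0],
    [-0.526,0.515,0.1,0,0,0],
    [-0.526,0.515,0.1,0,0,0],
    [-0.526,0.515,0.1,0,0,0],
    [-0.526,0.515,0.1,0,0,0],
  ],
)

```text
time_s: 1.65
position: [0.5124, 0.323, 0.2206]
tcp_rot: [[-0.004, 1.0, -0.003], [1.0, 0.004, -0.001], [-0.001, -0.003, -1.0]]
force: [0.3, -0.4, 0.4]
opening: 0.999
```

```bash
python3 - <<'E'
from h import *
s=bot.read_state();im=bot.capture("wrist");cv2.imwrite("pics/w1.png",im)
print(s["position"])
for P in ([.5135,.322,.152],[.5135,.322,.096],[.499,.222,.128]): print(proj("wrist",P,s))
E
python3 mv.py .5135 .322 .124
```

```text
[0.51236934 0.32297698 0.22060192]
[330.57679718 261.40619975]
[330.45805157 235.77538774]
[308.16842302 391.54615648]
t 1.7 pos [0.5122 0.3233 0.2207] F [-0.73 -0.54 -0.39] open 1.005
shares [-0.0057  0.0076  0.4837] [-0.0014  0.0008  0.0029]
```

View pics/w1.png

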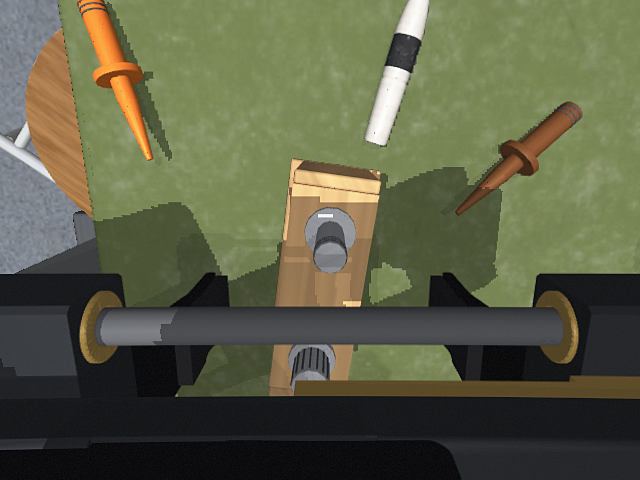

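```bash
python3 - <<'E'
import cv2
t=cv2.imread("pics/w1.png")
cv2.imwrite("pics/w1c.png",cv2.resize(t[150:310,260:400],None,fx=5,fy=5,interpolation=2)[:600*2:1][:800])
a=cv2.resize(t[190:290,280:380],None,fx=6,fy=6,interpolation=2);cv2.imwrite("pics/w1c.png",a)
E
```

```text
(no output)
```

View pics/w1c.png

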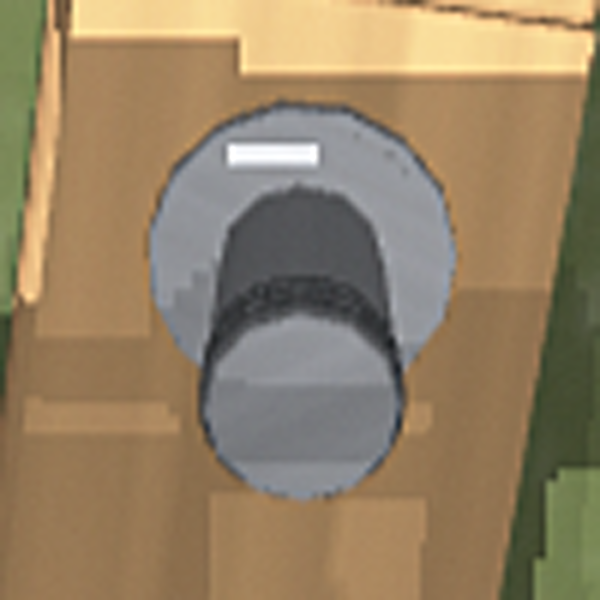

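```bash
python3 - <<'E'
from h import *
s=bot.read_state()
print(onz("wrist",330.5,257.5,.158,s),onz("wrist",330.5,231.7,.096,s))
s["position"]=np.array([.51237,.32298,.2206])
print(onz("wrist",330.5,257.5,.158,s),onz("wrist",330.5,231.7,.096,s))
E
```

```text
[0.51328188 0.32643001 0.158     ] [0.51339146 0.3251417  0.096     ]
[0.5134492  0.32619435 0.158     ] [0.51355883 0.32489633 0.096     ]
```

```bash
python3 mv.py .5135 .324 .124
```

```text
t 1.7 pos [0.5122 0.3233 0.2207] F [-0.73 -0.54 -0.39] open 1.005
shares [0.0043 0.0076 0.4837] [-0.0014  0.0008  0.0029]
```

Request:
carry_out(
  targets=[
    [0.004,0.007,0.2,0,0,0],
    [0.004,0.007,0.4,0,0,0],
    [0.004,0.007,0.484,0,0,0],
    [0.004,0.007,0.484,0,0,0],
    [0.004,0.007,0.484,0,0,0],
  ],
)

```text
time_s: 2.33
position: [0.5143, 0.3248, 0.1254]
tcp_rot: [[-0.005, 1.0, 0.001], [1.0, 0.005, -0.0], [-0.0, 0.001, -1.0]]
force: [-0.1, -0.3, 0.4]
opening: 0.998
```

Request:
carry_out(
  targets=[
    [0,0,0,0,0,0],
    [0,0,0,0,0,0],
    [0,0,0,0,0,0],
    [0,0,0,0,0,0],
    [0,0,0,0,0,0],
    [0,0,0,0,0,0],
  ],
  jaw=-1,
)

```text
time_s: 3.08
position: [0.5142, 0.3248, 0.1253]
tcp_rot: [[-0.005, 1.0, 0.0], [1.0, 0.005, -0.0], [-0.0, 0.0, -1.0]]
force: [-0.2, 1.0, -0.8]
opening: 0.401
```

Request:
carry_out(
  targets=[
    [0,0,0,0,0,0],
    [0,0,0,0,0,0],
    [0,0,0,0,0,0],
    [0,0,0,0,0,0],
  ],
)

```text
time_s: 3.58
position: [0.5136, 0.3247, 0.1252]
tcp_rot: [[-0.005, 1.0, -0.001], [1.0, 0.005, -0.001], [-0.001, -0.001, -1.0]]
force: [-2.3, 0.3, 0.9]
opening: 0.213
```

Request:
carry_out(
  targets=[
    [0,0,-0.2,0,0,0],
    [0,0,-0.4,0,0,0],
    [0,0,-0.55,0,0,0],
    [-0.2,0,-0.6,0,0,0],
    [-0.5,0.05,-0.6,0,0,0],
    [-0.8,0.1,-0.6,0,0,0],
    [-1,0.15,-0.6,0,0,0],
    [-1,0.15,-0.6,0,0,0],
  ],
)

```text
time_s: 4.58
position: [0.5459, 0.1218, 0.245]
tcp_rot: [[-0.0, 1.0, -0.0], [1.0, 0.0, -0.001], [-0.001, -0.0, -1.0]]
force: [-0.2, 0.7, -1.5]
opening: 0.212
```

```bash
python3 mv.py .556 -.03 .22
```

```text
t 4.575 pos [0.5459 0.1218 0.245 ] F [-0.24  0.7  -1.5 ] open 0.212
shares [-0.759   0.0499  0.1259] [-0.      0.0009  0.0003]
```

Request:
carry_out(
  targets=[
    [-0.3,0,0.05,0,0,0],
    [-0.6,0.05,0.12,0,0,0],
    [-0.9,0.05,0.12,0,0,0],
    [-1,0.05,0.12,0,0,0],
  ],
)

```text
time_s: 5.08
position: [0.5564, -0.0807, 0.2207]
tcp_rot: [[0.002, 1.0, 0.0], [1.0, -0.002, -0.002], [-0.002, 0.0, -1.0]]
force: [0.6, 0.1, -2.6]
opening: 0.212
```

Request:
carry_out(
  targets=[
    [-0.2,0,0,0,0,0],
    [-0.2,0,0,0,0,0],
    [-0.2,0,0,0,0,0],
  ],
)

```text
time_s: 5.45
position: [0.556, -0.1192, 0.2205]
tcp_rot: [[0.002, 1.0, -0.001], [1.0, -0.002, -0.0], [-0.0, -0.001, -1.0]]
force: [0.2, 0.8, -2.2]
opening: 0.211
```

```bash
python3 - <<'E'
from h import *
s=bot.read_state();im=bot.capture("wrist");cv2.imwrite("pics/w2.png",im);np.save("s2.npy",s,allow_pickle=True)
print(s["position"],s["tcp_rot"],s["time_s"])
for P in ([.5513,-.0785,.076],[.556,-.081,.066]): print(proj("wrist",P,s))
T=s["position"]-[0,0,.1012];print("tip",proj("wrist",T,s))
cv2.imwrite("pics/w2c.png",cv2.resize(im[90:290,200:440],None,fx=3,fy=3,interpolation=2))
E
```

```text
[ 0.55604278 -0.1192015   0.22053415] [[ 1.73032899e-03  9.99998298e-01 -6.40995051e-04]
 [ 9.99998428e-01 -1.73057657e-03 -3.85898578e-04]
 [-3.87007212e-04 -6.40326312e-04 -9.99999720e-01]] 5.45
[321.73714312 172.04483518]
[328.38763568 174.1264583 ]
tip [328.39748258 243.79248675]
```

View pics/w2c.png

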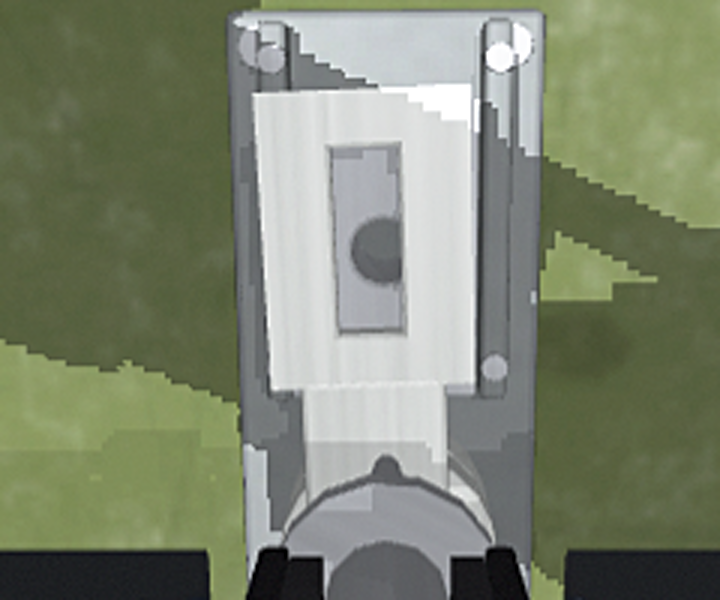

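```bash
python3 - <<'E'
from h import *
s=np.load("s2.npy",allow_pickle=True).item()
def z(x,y):return 200+x/3,90+y/3
print("bore",onz("wrist",*z(384,250),.066,s))
print("tip",onz("wrist",*z(387,469),.119,s))
for c in((330,146),(400,142),(339,334),(407,330)):print("eye",onz("wrist",*z(*c),.076,s))
E
python3 mv.py .556 -.0805 .20
```

```text
bore [ 0.55571584 -0.08042113  0.066     ]
tip [ 0.55642117 -0.12096918  0.119     ]
eye [ 0.54328463 -0.05553596  0.076     ]
eye [ 0.5594938  -0.05466042  0.076     ]
eye [ 0.54485009 -0.09949548  0.076     ]
eye [ 0.56125424 -0.09854133  0.076     ]
t 5.5 pos [ 0.556  -0.1189  0.2206] F [-0.39  0.66 -2.7 ] open 0.208
shares [ 0.1921 -0.0002  0.1029] [-0.0004  0.0004 -0.0006]
```

```bash
python3 - <<'E'
import cv2
im=cv2.imread("pics/w2.png")
cv2.imwrite("pics/w2d.png",cv2.resize(im[225:285,290:370],None,fx=8,fy=8,interpolation=2))
E
```

```text
(no output)
```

View pics/w2d.png

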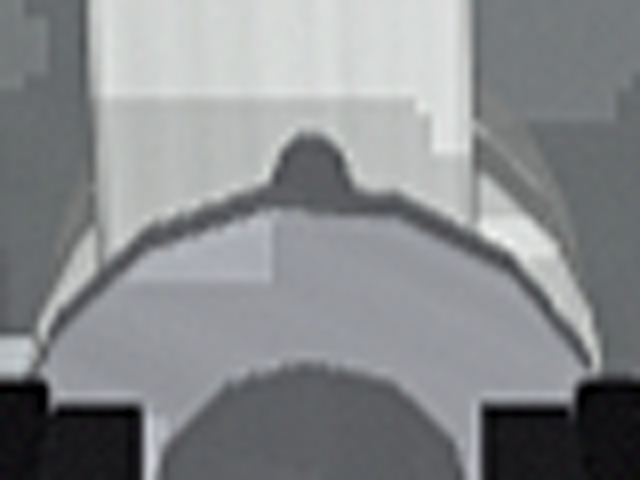

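Request:
carry_out(
  targets=[
    [0.2,-0.003,0,0,0,0],
    [0.2,-0.003,0.1,0,0,0],
    [0.2,-0.003,0.15,0,0,0],
    [0.2,-0.003,0.15,0,0,0],
    [0.2,-0.003,0.15,0,0,0],
  ],
)

```text
time_s: 6.12
position: [0.5559, -0.0791, 0.191]
tcp_rot: [[0.001, 1.0, 0.0], [1.0, -0.001, -0.001], [-0.001, 0.0, -1.0]]
force: [-1.2, 0.4, -2.3]
opening: 0.211
```

```bash
python3 - <<'E'
from h import *
s=bot.read_state();im=bot.capture("wrist")
print(s["position"],s["force"],s["time_s"])
print("bore",proj("wrist",[.5557,-.0804,.066],s),"tip",proj("wrist",s["position"]-[0,0.0013,.1012],s))
cv2.imwrite("pics/w3c.png",cv2.resize(im[150:310,240:420],None,fx=4,fy=4,interpolation=2)[:600])
E
```

```text
[ 0.55589644 -0.07905409  0.19096553] [-1.16269257  0.38813553 -2.30514534] 6.125
bore [328.02289795 236.23022482] tip [328.26346812 245.70241905]
```

View pics/w3c.png

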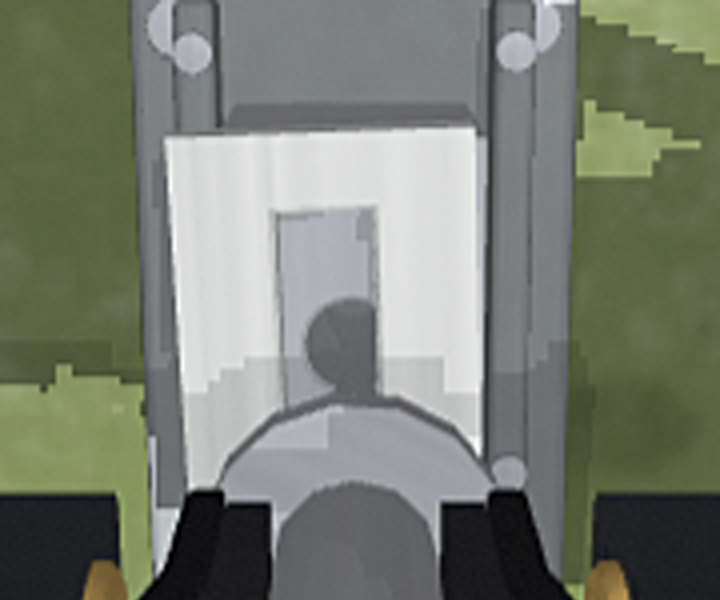

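Request:
carry_out(
  targets=[
    [0,0,0.08,0,0,0],
    [0,0,0.14,0,0,0],
    [0,0,0.18,0,0,0],
    [0,0,0.18,0,0,0],
  ],
)

```text
time_s: 6.68
position: [0.5551, -0.079, 0.1538]
tcp_rot: [[0.001, 1.0, -0.002], [1.0, -0.001, 0.0], [0.0, -0.002, -1.0]]
force: [-0.3, -0.1, -3.1]
opening: 0.212
```

Request:
carry_out(
  targets=[
    [0,0,0.04,0,0,0],
    [0,0,0.08,0,0,0],
    [0,0,0.12,0,0,0],
    [0,0,0.12,0,0,0],
  ],
)

```text
time_s: 7.18
position: [0.554, -0.0789, 0.1285]
tcp_rot: [[0.001, 1.0, -0.005], [1.0, -0.001, 0.001], [0.001, -0.005, -1.0]]
force: [-3.3, -1.4, -6.2]
opening: 0.209
```

Request:
carry_out(
  targets=[
    [0,0.006,0.03,0,0,0],
    [0,0.008,0.06,0,0,0],
    [0,0.008,0.085,0,0,0],
    [0,0.008,0.085,0,0,0],
    [0,0.008,0.085,0,0,0],
  ],
)

```text
time_s: 7.8
position: [0.5555, -0.079, 0.1112]
tcp_rot: [[0.001, 1.0, -0.005], [1.0, -0.001, 0.0], [0.0, -0.005, -1.0]]
force: [-4.5, -1.6, -0.5]
opening: 0.209
```

Request:
carry_out(
  targets=[
    [0,0,0.015,0,0,0],
    [0,0,0.015,0,0,0],
    [0,0,0.015,0,0,0],
  ],
)

```text
time_s: 8.18
position: [0.5558, -0.079, 0.111]
tcp_rot: [[0.001, 1.0, -0.003], [1.0, -0.001, -0.0], [-0.0, -0.003, -1.0]]
force: [-7.5, -0.6, 18.8]
opening: 0.211
```

```bash
python3 - <<'E'
from h import *
s=bot.read_state();print(s["position"],s["force"],s["time_s"])
im=bot.capture("wrist")
sc=bot.capture("scene")
cv2.imwrite("pics/w4c.png",cv2.resize(im[150:350,200:460],None,fx=3,fy=3,interpolation=2))
cv2.imwrite("pics/s4c.png",cv2.resize(sc[160:290,280:440],None,fx=4,fy=4,interpolation=2))
E
```

```text
[ 0.55581381 -0.07902141  0.11097857] [-7.50005269 -0.64025097 18.75493015] 8.175
```

View pics/w4c.png

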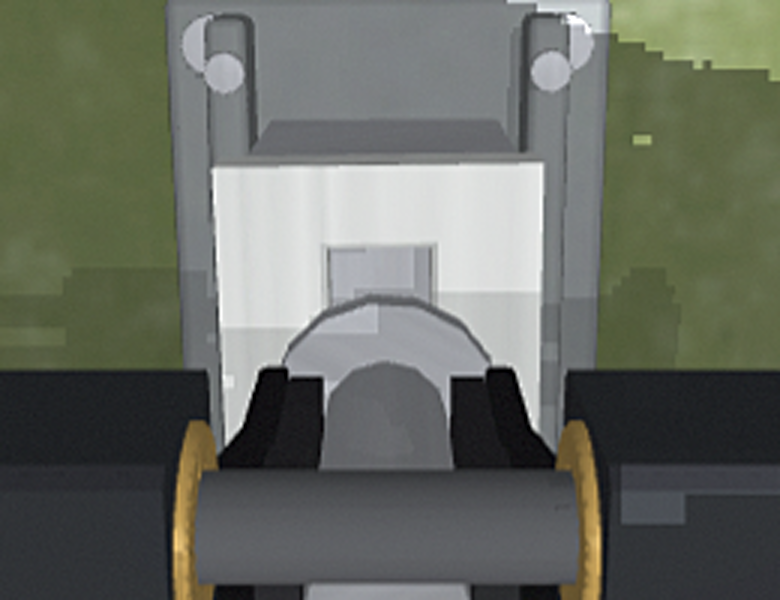

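View pics/s4c.png

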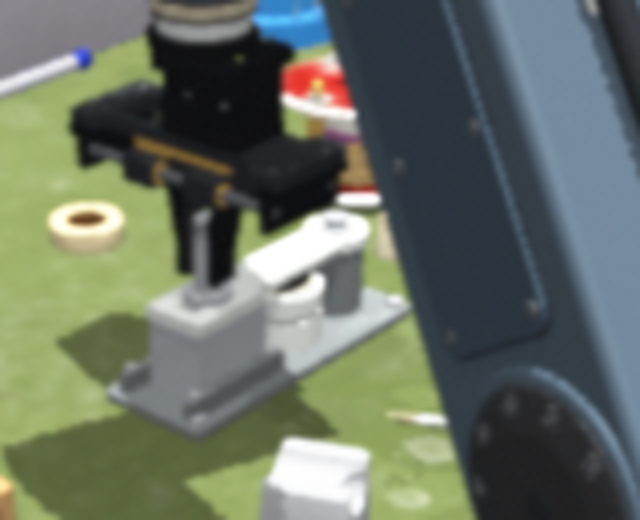

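Request:
carry_out(
  targets=[
    [0,-0.002,-0.08,0,0,0],
    [0,-0.002,-0.16,0,0,0],
    [0,-0.002,-0.25,0,0,0],
    [0,-0.002,-0.4,0,0,0],
    [0,-0.002,-0.6,0,0,0],
    [0.2,-0.002,-0.68,0,0,0],
    [0.5,0,-0.68,0,0,0],
    [0.8,0,-0.68,0,0,0],
    [1,0,-0.68,0,0,0],
  ],
)

```text
time_s: 9.4
position: [0.5579, 0.1241, 0.2478]
tcp_rot: [[-0.0, 1.0, 0.002], [1.0, 0.0, 0.002], [0.002, 0.002, -1.0]]
force: [-0.6, 0.4, -1.9]
opening: 0.213
```

```bash
python3 - <<'E'
from h import *
t=bot.capture("top");cv2.imwrite("pics/t5.png",t)
cv2.imwrite("pics/t5c.png",cv2.resize(t[190:260,320:450],None,fx=6,fy=6,interpolation=2))
E
python3 mv.py .5136 .3247 .235
```

```text
t 9.45 pos [0.5575 0.1286 0.2479] F [ 0.64  3.33 -2.95] open 0.21
shares [ 0.9806 -0.2173  0.07  ] [ 0.0011 -0.004   0.0014]
```

View pics/t5c.png

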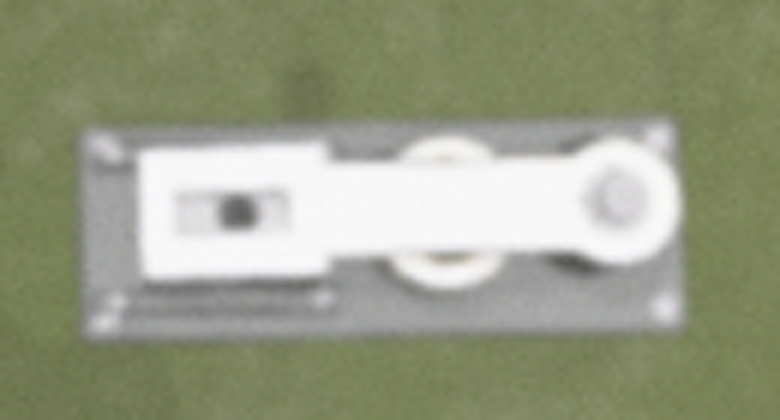

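Request:
carry_out(
  targets=[
    [0.3,-0.06,0,0,0,0],
    [0.6,-0.13,0.05,0,0,0],
    [0.9,-0.2,0.05,0,0,0],
    [0.981,-0.217,0.05,0,0,0],
    [0.981,-0.217,0.05,0,0,0],
    [0.981,-0.217,0.05,0,0,0],
  ],
)

```text
time_s: 10.2
position: [0.5146, 0.3237, 0.2391]
tcp_rot: [[-0.001, 1.0, 0.003], [1.0, 0.001, 0.006], [0.006, 0.003, -1.0]]
force: [-0.4, 0.9, -3.1]
opening: 0.211
```

```bash
python3 mv.py .5136 .3247 .126; python3 - <<'E'
from h import *
s=bot.read_state();im=bot.capture("wrist")
cv2.imwrite("pics/w5c.png",cv2.resize(im[130:310,220:440],None,fx=3,fy=3,interpolation=2))
E
```

```text
t 10.2 pos [0.5146 0.3237 0.2391] F [-0.39  0.93 -3.09] open 0.211
shares [ 0.0016 -0.0063  0.5657] [ 0.0018 -0.0038  0.0007]
```

View pics/w5c.png

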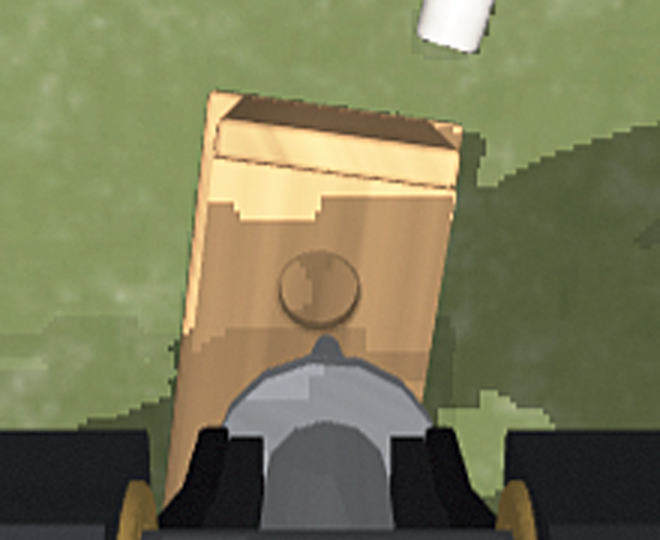

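```bash
python3 - <<'E'
from h import *
s=bot.read_state();print(s["position"])
print("hole",onz("wrist",220+319/3,130+290/3,.09,s),"tip",onz("wrist",220+327/3,130+(336+12)/3,s["position"][2]-.1012,s))
E
```

```text
[0.51459484 0.32337828 0.23914792]
hole [0.51342182 0.32409083 0.09      ] tip [0.51528555 0.32257024 0.13794792]
```

Request:
carry_out(
  targets=[
    [0.006,-0.008,0.1,0,-0.004,0],
    [0.006,-0.008,0.2,0,-0.004,0],
    [0.006,-0.008,0.3,0,-0.004,0],
    [0.006,-0.008,0.4,0,-0.004,0],
    [0.006,-0.008,0.5,0,-0.004,0],
    [0.006,-0.008,0.54,0,-0.004,0],
    [0.006,-0.008,0.54,0,-0.004,0],
  ],
)

```text
time_s: 11.12
position: [0.5137, 0.3242, 0.1309]
tcp_rot: [[0.001, 1.0, 0.002], [1.0, -0.001, -0.001], [-0.001, 0.002, -1.0]]
force: [-0.3, -0.2, -1.4]
opening: 0.211
```

```bash
python3 mv.py .5136 .3247 .1262
```

```text
t 11.125 pos [0.5137 0.3242 0.1309] F [-0.34 -0.18 -1.36] open 0.211
shares [ 0.0024 -0.0004  0.0233] [ 0.0011  0.0004 -0.0008]
```

Request:
carry_out(
  targets=[
    [0,0,0.025,0,0,0],
    [0,0,0.028,0,0,0],
    [0,0,0.028,0,0,0],
  ],
)

```text
time_s: 11.5
position: [0.5138, 0.3244, 0.1257]
tcp_rot: [[0.001, 1.0, 0.002], [1.0, -0.001, -0.0], [-0.0, 0.002, -1.0]]
force: [0.6, 0.1, -1.2]
opening: 0.208
```

Request:
carry_out(
  targets=[
    [0,0,0,0,0,0],
    [0,0,0,0,0,0],
    [0,0,0,0,0,0],
    [0,0,0,0,0,0],
    [0,0,0,0,0,0],
    [0,0,0,0,0,0],
    [0,0,0,0,0,0],
  ],
  jaw=0.3,
)

```text
time_s: 12.38
position: [0.5138, 0.3243, 0.1256]
tcp_rot: [[0.001, 1.0, 0.002], [1.0, -0.001, -0.0], [-0.0, 0.002, -1.0]]
force: [0.4, 0.0, 0.3]
opening: 0.643
```

Released. Lift and move toward the bolt, then look.

Request:
carry_out(
  targets=[
    [0,0,-0.2,0,0,0],
    [0,0,-0.4,0,0,0],
    [-0.2,-0.03,-0.5,0,0,0],
    [-0.4,-0.06,-0.5,0,0,0],
    [-0.5,-0.07,-0.5,0,0,0],
    [-0.5,-0.07,-0.5,0,0,0],
  ],
  jaw=0.3,
)

```text
time_s: 13.12
position: [0.4995, 0.2236, 0.2255]
tcp_rot: [[0.004, 1.0, 0.002], [1.0, -0.004, -0.0], [-0.0, 0.002, -1.0]]
force: [0.6, 0.4, -0.2]
opening: 0.653
```

```bash
python3 - <<'E'
from h import *
s=bot.read_state();im=bot.capture("wrist");cv2.imwrite("pics/w6.png",im)
np.save("s6.npy",s,allow_pickle=True)
print(s["position"],s["time_s"])
for P in ([.499,.222,.128],[.499,.222,.096],[.5136,.324,.096]): print(proj("wrist",P,s))
E
```

```text
[0.49950179 0.22360466 0.22546598] 13.125
[327.20692267 247.94805416]
[327.30785712 235.09723091]
[349.68471264  79.07298795]
```

View pics/w6.png

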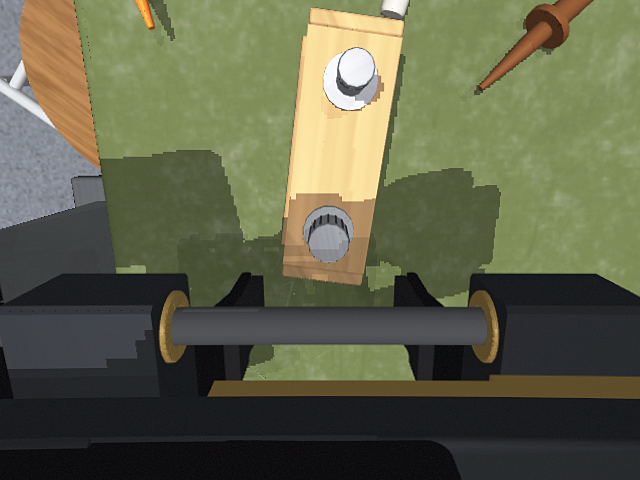

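```bash
python3 - <<'E'
import cv2
im=cv2.imread("pics/w6.png")
cv2.imwrite("pics/w6c.png",cv2.resize(im[190:280,280:380],None,fx=6,fy=6,interpolation=2))
E
```

```text
(no output)
```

View pics/w6c.png

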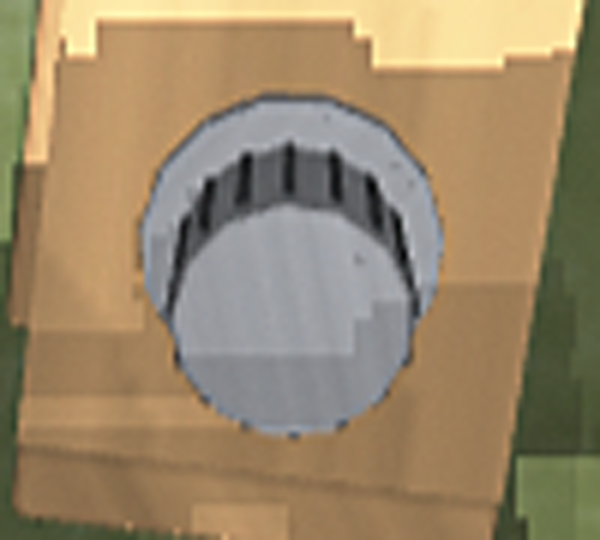

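```bash
python3 - <<'E'
from h import *
s=np.load("s6.npy",allow_pickle=True).item()
print(onz("wrist",328.8,243.5,.128,s),onz("wrist",328.7,230.5,.096,s))
E
python3 mv.py .4998 .2245 .119
```

```text
[0.50000304 0.22487822 0.128     ] [0.49998706 0.22531602 0.096     ]
t 13.175 pos [0.4998 0.2245 0.2254] F [-0.04  0.18  0.11] open 0.647
shares [-2.000e-04 -1.300e-03  5.322e-01] [ 0.0015 -0.0003 -0.0017]
```

Request:
carry_out(
  targets=[
    [0,0,0.2,0,0,0],
    [0,0,0.4,0,0,0],
    [0,0,0.532,0,0,0],
    [0,0,0.532,0,0,0],
    [0,0,0.532,0,0,0],
  ],
)

```text
time_s: 13.8
position: [0.5008, 0.2255, 0.1195]
tcp_rot: [[0.002, 1.0, 0.004], [1.0, -0.002, 0.001], [0.001, 0.004, -1.0]]
force: [0.4, 0.3, 0.7]
opening: 0.652
```

Request:
carry_out(
  targets=[
    [0,0,0,0,0,0],
    [0,0,0,0,0,0],
    [0,0,0,0,0,0],
    [0,0,0,0,0,0],
    [0,0,0,0,0,0],
    [0,0,0,0,0,0],
  ],
  jaw=-1,
)

```text
time_s: 14.55
position: [0.5004, 0.2254, 0.1198]
tcp_rot: [[0.002, 1.0, 0.003], [1.0, -0.002, 0.001], [0.001, 0.003, -1.0]]
force: [-2.1, 0.0, 5.2]
opening: 0.29
```

Request:
carry_out(
  targets=[
    [0,0,-0.15,0,0,0],
    [0,0,-0.35,0,0,0],
    [0,0,-0.5,0,0,0],
    [-0.2,0.04,-0.5,0,0,0],
    [-0.5,0.1,-0.5,0,0,0],
    [-0.8,0.2,-0.5,0,0,0],
    [-1,0.28,-0.5,0,0,0],
    [-1,0.28,-0.5,0,0,0],
  ],
)

```text
time_s: 15.55
position: [0.5575, 0.0218, 0.2193]
tcp_rot: [[0.007, 1.0, 0.005], [1.0, -0.007, -0.0], [-0.0, 0.005, -1.0]]
force: [-0.3, 0.1, -1.8]
opening: 0.292
```

```bash
python3 mv.py .5557 -.12 .2
```

```text
t 15.55 pos [0.5575 0.0218 0.2193] F [-0.31  0.15 -1.85] open 0.292
shares [-0.7088 -0.0047  0.0966] [ 0.0029  0.0002 -0.0043]
```

Request:
carry_out(
  targets=[
    [-0.3,0,0.05,0.003,0,-0.004],
    [-0.6,-0.005,0.1,0.003,0,-0.004],
    [-0.71,-0.005,0.1,0.003,0,-0.004],
    [-0.71,-0.005,0.1,0.003,0,-0.004],
    [-0.71,-0.005,0.1,0.003,0,-0.004],
    [-0.71,-0.005,0.1,0.003,0,-0.004],
  ],
)

```text
time_s: 16.3
position: [0.5556, -0.1183, 0.1995]
tcp_rot: [[-0.002, 1.0, -0.0], [1.0, 0.002, 0.0], [0.0, -0.0, -1.0]]
force: [-0.2, 0.7, -1.3]
opening: 0.293
```

```bash
python3 - <<'E'
from h import *
s=bot.read_state();im=bot.capture("wrist");cv2.imwrite("pics/w7.png",im)
np.save("s7.npy",s,allow_pickle=True)
print(s["position"],s["tcp_rot"],s["time_s"])
cv2.imwrite("pics/w7c.png",cv2.resize(im[90:290,230:430],None,fx=3,fy=3,interpolation=2))
cv2.imwrite("pics/w7d.png",cv2.resize(im[220:300,280:380],None,fx=7,fy=7,interpolation=2))
E
```

```text
[ 0.55556109 -0.11826384  0.19947705] [[-1.87280921e-03  9.99998208e-01 -2.76825785e-04]
 [ 9.99998206e-01  1.87288792e-03  2.84351408e-04]
 [ 2.84869362e-04 -2.76292753e-04 -9.99999921e-01]] 16.3
```

View pics/w7c.png

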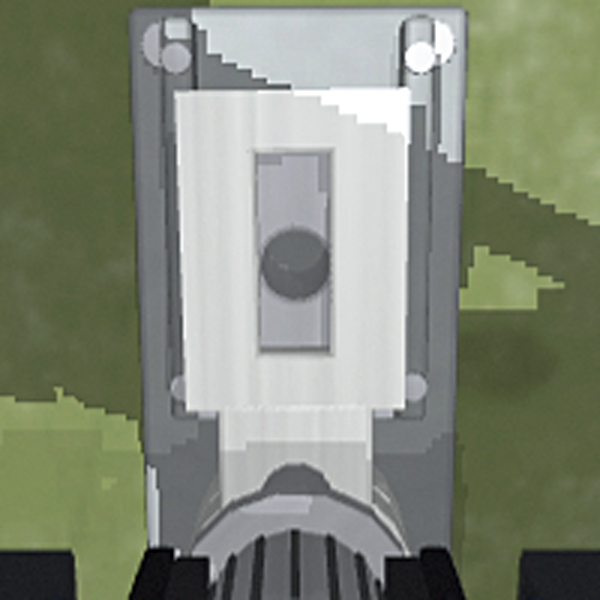

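View pics/w7d.png

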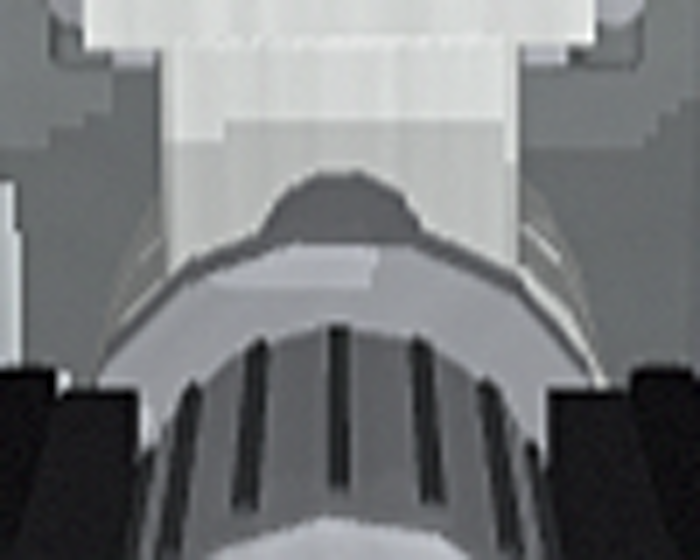

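```bash
python3 - <<'E'
from h import *
s=np.load("s7.npy",allow_pickle=True).item()
print("bore",onz("wrist",328.3,177.7,.066,s))
ze=s["position"][2]-.0798
print("edge r7",onz("wrist",328.7,244.6,ze+.001,s)-[0,.007,0],"r6",onz("wrist",328.7,244.6,ze,s)-[0,.006,0])
for c in((252,149),(331,149),(260,353),(335,353)):print("eye",onz("wrist",230+c[0]/3,90+c[1]/3,.076,s))
E
```

```text
bore [ 0.55540551 -0.0802403   0.066     ]
edge r7 [ 0.55578958 -0.11936724  0.12067705] r6 [ 0.55578948 -0.11865114  0.11967705]
eye [ 0.54616097 -0.05480743  0.076     ]
eye [ 0.5631247  -0.05477092  0.076     ]
eye [ 0.54762421 -0.09921755  0.076     ]
eye [ 0.56446064 -0.09917901  0.076     ]
```

Request:
carry_out(
  targets=[
    [0.195,-0.001,0.05,0,0,0],
    [0.195,-0.001,0.12,0,0,0],
    [0.195,-0.001,0.15,0,0,0],
    [0.195,-0.001,0.15,0,0,0],
    [0.195,-0.001,0.15,0,0,0],
  ],
)

```text
time_s: 16.98
position: [0.5558, -0.0803, 0.1698]
tcp_rot: [[-0.001, 1.0, 0.001], [1.0, 0.001, -0.0], [-0.0, 0.001, -1.0]]
force: [-0.2, -0.6, -1.9]
opening: 0.29
```

```bash
python3 - <<'E'
from h import *
s=bot.read_state();im=bot.capture("wrist")
print(s["position"],s["force"],s["tcp_rot"][:,2],s["time_s"])
cv2.imwrite("pics/w8d.png",cv2.resize(im[200:290,280:380],None,fx=7,fy=6,interpolation=2))
P=s["position"]
print("bore",proj("wrist",[.5554,-.0803,.066],s), "end",proj("wrist",P+[.0002,-.001,-.0798],s))
E
```

```text
[ 0.55583969 -0.08025058  0.16983921] [-0.16570463 -0.58017943 -1.91610414] [ 8.57111309e-04 -3.98696558e-04 -9.99999553e-01] 16.975
bore [327.47739645 242.73954779] end [328.47283182 255.4679558 ]
```

View pics/w8d.png

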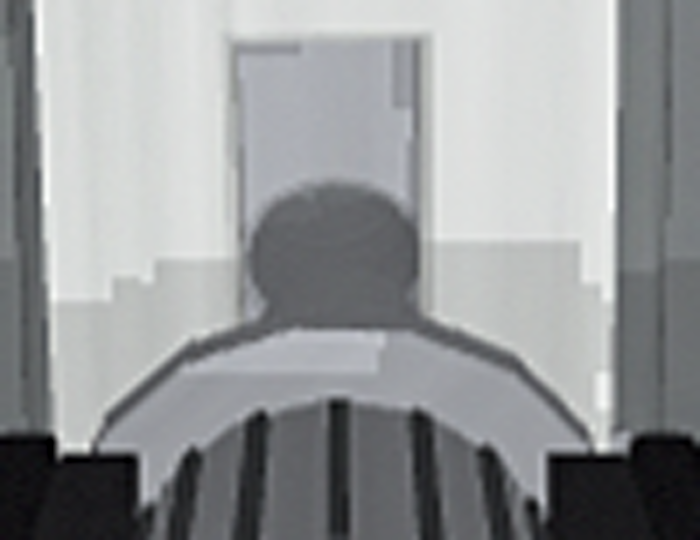

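Request:
carry_out(
  targets=[
    [0.004,-0.002,0.05,0,0,0],
    [0.004,-0.002,0.1,0,0,0],
    [0.004,-0.002,0.13,0,0,0],
    [0.004,-0.002,0.145,0,0,0],
    [0.004,-0.002,0.145,0,0,0],
  ],
)

```text
time_s: 17.65
position: [0.5554, -0.0794, 0.1406]
tcp_rot: [[-0.001, 1.0, 0.0], [1.0, 0.001, -0.0], [-0.0, 0.0, -1.0]]
force: [1.2, 0.8, -1.4]
opening: 0.293
```

Request:
carry_out(
  targets=[
    [0,0,0.04,0,0,0],
    [0,0,0.08,0,0,0],
    [0,0,0.12,0,0,0],
    [0,0,0.16,0,0,0],
    [0,0,0.174,0,0,0],
    [0,0,0.174,0,0,0],
  ],
)

```text
time_s: 18.4
position: [0.5552, -0.0793, 0.1059]
tcp_rot: [[-0.001, 1.0, 0.0], [1.0, 0.001, -0.0], [-0.0, 0.0, -1.0]]
force: [-2.2, 0.0, -0.6]
opening: 0.289
```

Request:
carry_out(
  targets=[
    [0,0,0.012,0,0,0],
    [0,0,0.012,0,0,0],
    [0,0,0.012,0,0,0],
  ],
)

```text
time_s: 18.77
position: [0.5554, -0.0793, 0.1056]
tcp_rot: [[-0.001, 1.0, 0.001], [1.0, 0.001, -0.001], [-0.001, 0.001, -1.0]]
force: [-3.3, 0.0, 14.1]
opening: 0.292
```

Request:
carry_out(
  targets=[
    [0,0,-0.002,0,0,0],
    [0,0,-0.002,0,0,0],
    [0,0,-0.002,0,0,0],
    [0,0,-0.002,0,0,0],
    [0,0,-0.002,0,0,0],
    [0,0,-0.002,0,0,0],
    [0,0,-0.002,0,0,0],
  ],
  jaw=0.3,
)

```text
time_s: 19.65
position: [0.5553, -0.0793, 0.106]
tcp_rot: [[-0.001, 1.0, 0.001], [1.0, 0.001, -0.001], [-0.001, 0.001, -1.0]]
force: [1.3, 1.3, 0.8]
opening: 0.649
```

Request:
carry_out(
  targets=[
    [0,0,-0.15,0,0,0],
    [0,0,-0.35,0,0,0],
    [0,0,-0.6,0,0,0],
    [-0.2,0,-0.6,0,0,0],
    [-0.3,0,-0.6,0,0,0],
    [-0.3,0,-0.6,0,0,0],
  ],
)

```text
time_s: 20.4
position: [0.5548, -0.1402, 0.2252]
tcp_rot: [[0.002, 1.0, -0.0], [1.0, -0.002, 0.001], [0.001, -0.0, -1.0]]
force: [-0.3, 0.3, -0.5]
opening: 0.654
```

```bash
python3 - <<'E'
from h import *
s=bot.read_state();im=bot.capture("wrist");t=bot.capture("top");sc=bot.capture("scene")
print(s["position"],s["force"],s["time_s"],s["opening"])
print("bolt flange pred",proj("wrist",[.5554,-.0803,.082],s),"knob top",proj("wrist",[.5554,-.0803,.114],s))
cv2.imwrite("pics/w9.png",im)
cv2.imwrite("pics/t9.png",cv2.resize(t[180:330,100:450],None,fx=2.2,fy=2.2,interpolation=2))
cv2.imwrite("pics/s9.png",cv2.resize(sc[160:380,160:440],None,fx=2.7,fy=2.7,interpolation=2))
E
```

```text
[ 0.55475549 -0.14020159  0.22520405] [-0.34026142  0.34809175 -0.54438815] 20.4 0.6535797945948877
bolt flange pred [329.25121375 144.47170052] knob top [329.27836901 146.08987327]
```

View pics/w9.png

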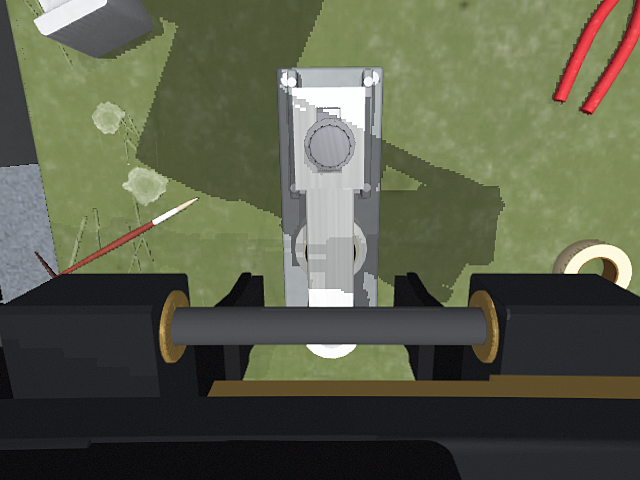

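View pics/t9.png

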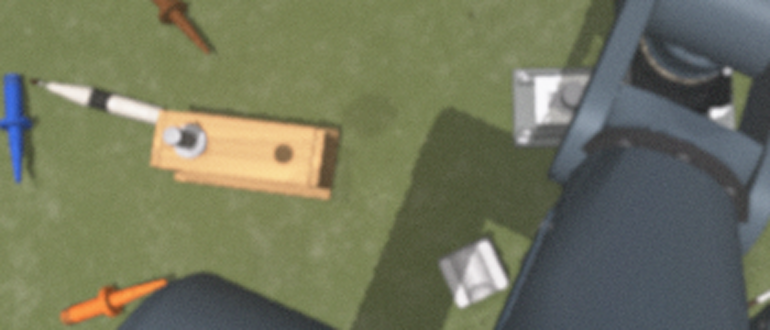

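View pics/s9.png

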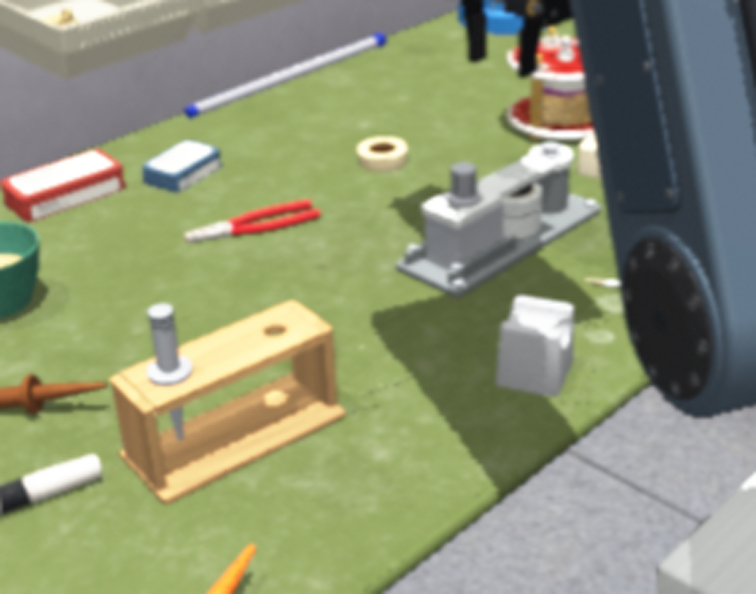

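```bash
python3 -c "
from rig import bot
print(bot.hand_in(), bot.read_state()['time_s'])"
```

```text
the job is handed in; nothing more can be done
the job is handed in; nothing more can be done
```

The job is done and handed in after about 21 s of robot time, with the bolt home in the clamp and the drift back in the rack.

- **Drift:** I took it from the rack's +y hole and lowered it through the eye into the bore, which was partly visible through the slot. It went down until the flange met the bar with about 19 N. That brought the bar into line, and a picture taken after I withdrew the drift showed the whole bore through the eye.
- **Rack:** I hung the drift back in the same hole by its flange and let go.
- **Bolt:** I put it through eye and bore until its flange met the bar with about 14 N, released it and backed the arm away.

**Last checks:**
- The pictures show the bolt upright with its flange flat on the bar, within about 1 mm of where I predicted it.
- The drift hangs upright in the +y hole, and the gripper is clear of everything.
- The cradle looks unmoved. I did not re-measure the cast and the plaster block, but the arm never went near them.
- The fingertips stayed about 10 mm or more above the bar by the measured heights, so the gripper should not have touched it.

**What disagreed:** the top and wrist cameras differed by 2–3 mm in y, so I used the wrist camera. The blue, brown and orange look-alikes were upright in the first pictures and were later lying on the table. The brown and orange ones were already down before the gripper came down on the rack.

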